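Move the row of dry finials from the drying rack to the lamp caps on the gluing rack

TASK

The four lamp finials have dried: move them from the drying rack to the gluing rack, so that they stand in the same order as the row of lamp caps there, each finial upright on the cap of its own finish with its tenon fully home and its shoulder down on the crown. Do not let a finial fall over or lie down on the way, and leave the thread spool and the white glue cup where they stand.

Things in the scene. Friction and masses are not known exactly. Their poses are not given: they have to be found in the camera images.
- finial_white_centre (a point): the white finial, loose, of ivory-white paint, upright in the drying rack (row of four, 52 mm apart). Straight shaft 18 mm in diameter (grip it there), narrow spire on top, shoulder ring 28 mm wide below; under that a bare tenon 11 mm thick, 18 mm long, tapered to 6 mm at the tip. Point: on its axis, half-way up the visible part, 33 mm above the shoulder's underside and 33 mm below the top; shaft from 26 mm below to 10 mm above it. z up its axis. 30 g
- finial_natural_centre (a point): the natural finial, loose, of varnished light-brown wood, upright in the drying rack (row of four, 52 mm apart). Straight shaft 18 mm in diameter (grip it there), narrow spire on top, shoulder ring 28 mm wide below; under that a bare tenon 11 mm thick, 18 mm long, tapered to 6 mm at the tip. Point: on its axis, half-way up the visible part, 33 mm above the shoulder's underside and 33 mm below the top; shaft from 26 mm below to 10 mm above it. z up its axis. 30 g
- finial_red_centre (a point): the red finial, loose, of dark red lacquer, upright in the drying rack (row of four, 52 mm apart). Straight shaft 18 mm in diameter (grip it there), narrow spire on top, shoulder ring 28 mm wide below; under that a bare tenon 11 mm thick, 18 mm long, tapered to 6 mm at the tip. Point: on its axis, half-way up the visible part, 33 mm above the shoulder's underside and 33 mm below the top; shaft from 26 mm below to 10 mm above it. z up its axis. 30 g
- finial_black_centre (a point): the black finial, loose, of black lacquer, upright in the drying rack (row of four, 52 mm apart). Straight shaft 18 mm in diameter (grip it there), narrow spire on top, shoulder ring 28 mm wide below; under that a bare tenon 11 mm thick, 18 mm long, tapered to 6 mm at the tip. Point: on its axis, half-way up the visible part, 33 mm above the shoulder's underside and 33 mm below the top; shaft from 26 mm below to 10 mm above it. z up its axis. 30 g
- cap_white_mouth (a point): the white lamp cap: a turned dome 50 mm in diameter, 34 mm high, finished in ivory-white paint with a ring of bare wood on its crown, fixed on the gluing rack (row of four, 56 mm apart). A round mortise 16 mm in diameter, 22 mm deep goes straight down in the middle of its crown; this point is the centre of the mortise's mouth, level with the crown. z is up
- cap_natural_mouth (a point): the natural lamp cap: a turned dome 50 mm in diameter, 34 mm high, finished in varnished light-brown wood with a ring of bare wood on its crown, fixed on the gluing rack (row of four, 56 mm apart). A round mortise 16 mm in diameter, 22 mm deep goes straight down in the middle of its crown; this point is the centre of the mortise's mouth, level with the crown. z is up
- cap_red_mouth (a point): the red lamp cap: a turned dome 50 mm in diameter, 34 mm high, finished in dark red lacquer with a ring of bare wood on its crown, fixed on the gluing rack (row of four, 56 mm apart). A round mortise 16 mm in diameter, 22 mm deep goes straight down in the middle of its crown; this point is the centre of the mortise's mouth, level with the crown. z is up
- cap_black_mouth (a point): the black lamp cap: a turned dome 50 mm in diameter, 34 mm high, finished in black lacquer with a ring of bare wood on its crown, fixed on the gluing rack (row of four, 56 mm apart). A round mortise 16 mm in diameter, 22 mm deep goes straight down in the middle of its crown; this point is the centre of the mortise's mouth, level with the crown. z is up
- thread_spool_centre (a point): bystander: loose wooden spool of pale thread, 38 mm in diameter, 42 mm high, behind the left rack; this is its centre
- glue_cup_centre (a point): bystander: loose small white cup, 72 mm in diameter, 52 mm high, behind the right rack; this is its centre
Not all that is in view belongs to the job. What is shaped like the part that bears finial_natural_centre but yellow is not meant.

How it is judged:
At the end, for the whole second after the job is handed in: Each of the four finials stands in the cap of its own finish: its axis within 8 mm of the mortise's centre, its shoulder down on the crown (centre point 28 to 37 mm above the mouth, 33 when home), upright within 0.12 rad, at rest (horizontal distance between finial_white_centre and cap_white_mouth below 0.008 m and z of finial_white_centre in the frame of cap_white_mouth between 0.028 and 0.037 m and angle between each of finial_white_centre, finial_natural_centre, finial_red_centre, finial_black_centre's own z axis and vertical below 0.12 rad and linear speed of each of finial_white, finial_natural, finial_red, finial_black below 0.02 m/s and horizontal distance between finial_natural_centre and cap_natural_mouth below 0.008 m and z of finial_natural_centre in the frame of cap_natural_mouth between 0.028 and 0.037 m and horizontal distance between finial_red_centre and cap_red_mouth below 0.008 m and z of finial_red_centre in the frame of cap_red_mouth between 0.028 and 0.037 m and horizontal distance between finial_black_centre and cap_black_mouth below 0.008 m and z of finial_black_centre in the frame of cap_black_mouth between 0.028 and 0.037 m); the robot touches nothing.
It fails at once if a finial is tipped over (more than 0.8 rad from upright) (angle between any of finial_white_centre, finial_natural_centre, finial_red_centre, finial_black_centre's own z axis and vertical above 0.8 rad).
It fails at once if the thread spool or the glue cup is displaced by more than 20 mm (distance of any of thread_spool_centre, glue_cup_centre from where it was at the start of the episode above 0.02 m).
It also fails if it takes over 104 s, if anything falls off the work surface, if the arm or the gripper's body presses on something with over 40 N, if the wrist force passes 120 N, or if a joint passes its speed limit or range.

ROBOT

A 6-joint arm with a two-finger parallel gripper is mounted at the origin on a cart in front of the work surface, level with it; the furniture and walls round the work are solid. World frame = base frame: x ahead of the robot, y to its left, z up, the work surface at z = 0. Lengths are in m, angles in rad, forces in N, time in s.
With the tool pointing down it reaches from about 0.275 to 0.75 m from the base axis. Payload 10.2 kg.
Tool frame: the origin (TCP) lies midway between the tips of the shut fingers; the grasp point (between the pads) lies 19 mm behind it; z points along the fingers, y is the direction in which the jaws open and shut (so a half turn about z gives the same grasp; the last joint's range is limited). The gripper opens to 88 mm and grips with 3 to 60 N. Pads are 18 mm wide; open, the fingers measure 123 mm over their backs; the gripper's body (75 mm by 187 mm) begins 45 mm behind the grasp point.
Start: joints at [-1.497, 0.313, 1.498, -0, 1.331, -0.223], TCP at [0.154, -0.502, 0.239] pointing down, gripper open.
Joint ranges: [-2.94, 2.94], [-0.97, 2.17], [0.19, 2.56], [-1.23, 4.37], [0.02, 3.11], [-2.88, 2.88]. Speed limits (rad/s): [2.39, 2.39, 3.01, 3.14, 3.14, 3.14].

INTERFACE

Orientations are given as a unit quaternion [w, x, y, z].
In Python, from bench import robot gives the robot as it stands.
- The arm moves only by the tool move_arm, never from a script. Its argument "rows" is a list of rows, each an object of numbers: "x", "y", "z": the shift along the tool's x, y, z in mm; "twist": the turn about the tool's z in degrees; "claw": the closure, from 0 (fully open) to 1 (shut). A call has 1 to 20 rows; each row shifts and turns the pose as measured when the row begins, along the tool's axes as they then stand; what a row does not reach is not made up. A row lasts 1/8 s, in which the tool goes at most 62.5 mm and 10.7 degrees, less where a joint would pass 70% of its speed; a pose out of reach is approached as far as the arm can. A call with a gripper value outside its range is refused whole. The fingers move at their own pace and stop on an object; "newtons" is the grip in N (left out, the last holds). Time passes only in rows, so rows that do not move let the fingers close. It gives the time, the measured TCP pose, the force and the opening at its end, in the units of the state.
- robot.get_obs(): the state, without advancing time (a new reading comes with each control period).
- robot.get_image(name): name is "scene" or "top" or "wrist"; returns (picture, depth): 480x640x3 uint8, blue, green, red; 480x640 float32, m along the optical axis (not along the pixel's ray), 0 where there is no reading.
- robot.camera_model(name): a dict with "fx", "fy", "cx", "cy" (pixels), "k1" (the pictures are not rectified: a ray, as slopes to the right and down, at radius r is drawn at 1 + k1 r^2 times it, then the intrinsics apply), "T" (4x4, takes a point from camera to world coordinates); the wrist camera has in their place "mount" (4x4, takes a point from camera to tool coordinates, whose origin is the TCP and whose axes are the flange's). Camera axes: x right, y down, z forward; pixel columns grow to the right and rows downward; lengths in m; the calibration is good to about 2 mm. A picture is of the moment at which its call begins: read the wrist's pose just before it. camera_model takes no time and is no camera call.
- robot.hand_in(): hands the job in, once; it reports no verdict.
Trained networks look in the newest picture that a camera, given by its name, has taken for a name from the list of things; names that differ only in an ending like _2 or _b are one class to them, and where a whole thing is asked for, a point or a joint stands for the part that bears it (a point fixed in the world has none). Each returns a list of dicts, best first, with "score" (0 to 1); they miss things now and then, are a little off and sometimes report something else, mostly with a low value. They report only what shows in the picture. A call takes as long as a camera call. They do not tell look-alikes from the thing itself.
- robot.spot_in(query, camera): "bbox" ([centre column, centre row, width, height] in pixels, round what is visible of it).
- robot.trace(query, camera): "region" (480x640 bool, what is visible of it) and "bbox" ([centre column, centre row, width, height] in pixels, round what is visible of it).
- robot.spot_point(query, camera): "centre" ([column, row] in pixels: a listed point, or the origin of a listed thing).
The state is a dict: "time_s": time; "joint_positions": joint angles; "dq": joint speeds; "tau": joint torques, N m; "position": TCP position; "eef_rot": TCP orientation; "force": force on the tool from outside, world axes, zero at the start; "wrist_torque": the same for the moment, N m; "gripper_width": finger opening in m.
Only numpy, scipy, OpenCV 4.12 (cv2) and the standard library are available. Lean on these libraries where they do the work, as an engineer would, in place of code of your own. Each camera call takes 0.05 s, during which the arm holds its last target. There are 200 camera calls.

## Working session

There is one attempt and no reset: what is moved stays moved. The work goes in short steps, Python scripts to look and compute and a tool call to move; the robot and the scene stay as the last step left them, time stands still between calls to the robot, and variables do not carry over. Pictures are saved under pics/ and viewed, about 12 in all and at most 16, crops included, and the job is handed in when it is done.

Besides the shell and the picture viewer there is one more tool, called after "Request:" as name([rows], argument=value, ...), one row to a line, values as JSON. move_arm: Moves the arm, as the interface text tells. Its arguments: {"type":"object","properties":{"rows":{"type":"array","items":{"type":"object","properties":{"x":{"type":"number"},"y":{"type":"number"},"z":{"type":"number"},"twist":{"type":"number"},"claw":{"type":"number"}}}},"newtons":{"type":"number"}},"required":["rows"]}

```bash
mkdir -p pics
cat > h.py <<'E'
import numpy as np, cv2
from scipy.spatial.transform import Rotation as R
from bench import robot
def Tcam(name):
    m=robot.camera_model(name)
    if name!='wrist': return m,np.array(m['T'])
    o=robot.get_obs(); q=o['eef_rot']; T=np.eye(4)
    T[:3,:3]=R.from_quat([q[1],q[2],q[3],q[0]]).as_matrix(); T[:3,3]=o['position']
    return m,T@np.array(m['mount'])
def rays(m,uv):
    uv=np.atleast_2d(np.array(uv,float)); K=np.array([[m['fx'],0,m['cx']],[0,m['fy'],m['cy']],[0,0,1.]])
    d=(uv-[m['cx'],m['cy']])/[m['fx'],m['fy']]; s=d.copy()
    for _ in range(20): s=d/(1+m['k1']*(s**2).sum(1,keepdims=True))
    return np.c_[s,np.ones(len(s))]
def world(m,T,uv,dep): # depth
    p=rays(m,uv)*np.reshape(dep,(-1,1)); return p@T[:3,:3].T+T[:3,3]
def onz(m,T,uv,z):
    r=rays(m,uv)@T[:3,:3].T; return T[:3,3]+r*((z-T[2,3])/r[:,2:3])
def proj(m,T,P):
    p=(np.atleast_2d(P)-T[:3,3])@T[:3,:3]; s=p[:,:2]/p[:,2:]; s=s*(1+m['k1']*(s**2).sum(1,keepdims=True))
    return s*[m['fx'],m['fy']]+[m['cx'],m['cy']]
E
python3 - <<'E'
from h import *
for n in ['scene','top']:
    m,T=Tcam(n); im,d=robot.get_image(n); cv2.imwrite(f'pics/{n}0.png',im); np.savez(f'{n}0.npz',d=d,im=im)
    print(n,T.round(3).tolist(),m['fx'],m['k1'])
    for f in ['white','natural','red','black']:
        for q in [f'finial_{f}_centre',f'cap_{f}_mouth']:
            for r in robot.spot_point(q,n)[:2]:
                c=r['centre']; v=d[int(c[1]),int(c[0])]; print(q,np.round(c,1),round(r['score'],2),world(m,T,c,v).round(3)[0])
o=robot.get_obs(); print(o)
E
```

```text
scene [[0.858, -0.228, 0.459, 0.12], [-0.513, -0.389, 0.765, -0.795], [0.004, -0.892, -0.451, 0.494], [0.0, 0.0, 0.0, 1.0]] 464.03201690161006 0.015286404696710445
finial_white_centre [312.7 278. ] 0.84 [ 0.473 -0.193  0.074]
cap_white_mouth [244.6 231.4] 0.54 [0.472 0.113 0.039]
cap_white_mouth [285.4 259.1] 0.24 [ 0.49  -0.054  0.041]
finial_natural_centre [409.4 319.3] 0.88 [ 0.613 -0.296 -0.002]
finial_natural_centre [362.1 326.4] 0.55 [ 0.47  -0.345  0.069]
cap_natural_mouth [267.4 247.7] 0.84 [0.478 0.006 0.043]
cap_natural_mouth [285.7 257.3] 0.71 [ 0.49  -0.056  0.046]
finial_red_centre [345.7 308.9] 0.72 [ 0.472 -0.297  0.071]
finial_black_centre [325.5 290.8] 0.9 [ 0.469 -0.241  0.075]
cap_black_mouth [283.4 259.8] 0.71 [ 0.485 -0.054  0.04 ]
cap_black_mouth [246.7 229.5] 0.58 [0.476 0.111 0.044]
top [[0.03, -0.997, 0.07, 0.454], [-1.0, -0.03, -0.003, -0.098], [0.006, -0.07, -0.998, 1.077], [0.0, 0.0, 0.0, 1.0]] 549.3204252904652 -0.012563047115071365
finial_white_centre [356.4 274.1] 0.44 [ 0.467 -0.185  0.089]
cap_white_mouth [198.5 269.6] 0.98 [0.467 0.112 0.023]
finial_
[... 479 characters left out ...]
': 0.9, 'joint_positions': array([-1.49740747e+00,  3.12871378e-01,  1.49773084e+00, -5.95252891e-06,
        1.33097360e+00, -2.23407311e-01]), 'dq': array([ 9.12054050e-04,  3.02577214e-05,  2.03145045e-03,  1.93852628e-03,
       -1.04974325e-03, -3.46100501e-04]), 'tau': array([-4.78903530e-04, -4.02115881e+01, -2.52412462e+01,  6.94462960e-02,
        3.20170785e-02, -5.74972390e-06]), 'position': array([ 0.15352368, -0.50205074,  0.23872321]), 'eef_rot': array([ 8.17952513e-06,  9.89009092e-01,  1.47854710e-01, -3.51393545e-06]), 'force': array([-0.18598342,  0.71602253, -0.00428804]), 'wrist_torque': array([-0.02933074, -0.02362828,  0.00929889]), 'gripper_width': 0.08821918814041632}
```

Run:
```python
import cv2
a=cv2.imread('pics/scene0.png');b=cv2.imread('pics/top0.png')
cv2.imwrite('pics/sc1.png',cv2.resize(a[170:400,180:480],(800,613))[:600])
cv2.imwrite('pics/tc1.png',cv2.resize(b[160:360,160:480],(800,500)))
```

```text
(no output)
```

View pics/sc1.png

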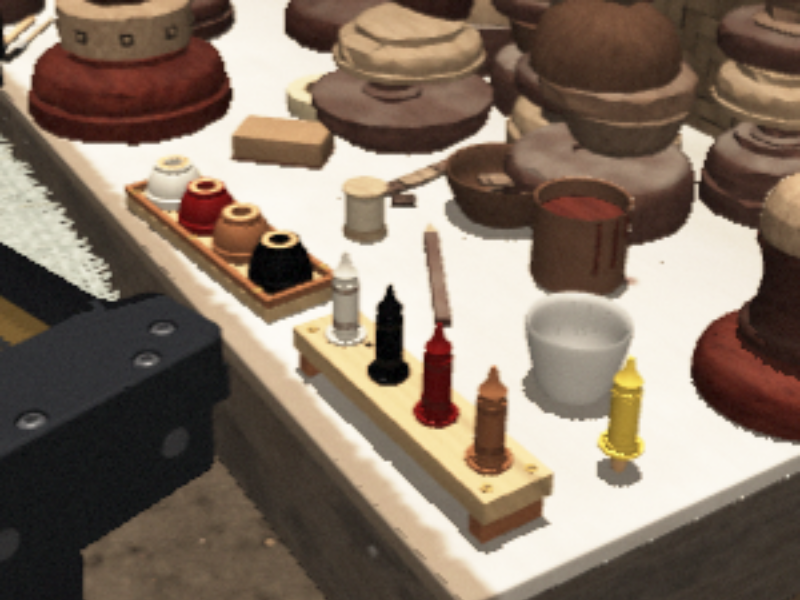

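View pics/tc1.png

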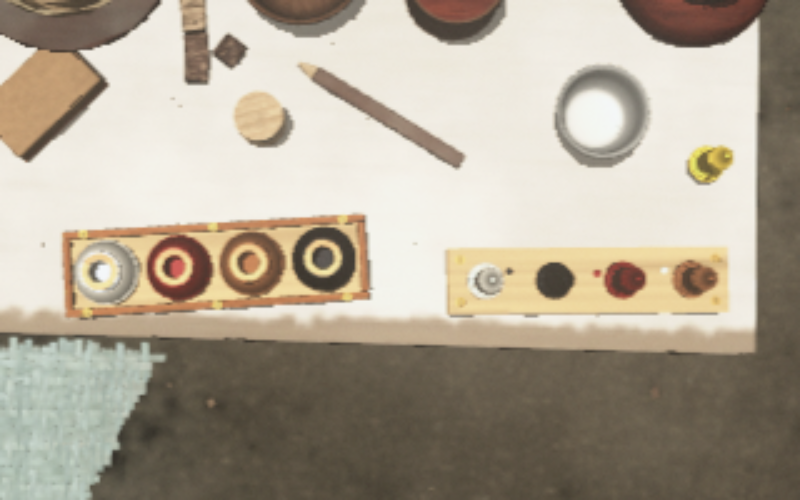

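Left to right in the scene crop, the drying rack holds white (345,300), black (390,335), red (437,375) and natural (490,420). The yellow look-alike is at (622,405), standing apart from the rack, so natural is the one in the rack. The caps run white (172,180), red (207,205), natural (241,230), black (280,258). The spool is at (365,207) and the cup at (578,350).

Run:
```python
from h import *
uv=np.stack(np.meshgrid(np.arange(640),np.arange(480)),-1).reshape(-1,2)
C={}
for n in ['scene','top']:
    z=np.load(n+'0.npz'); m,T=Tcam(n); d=z['d'].reshape(-1); P=world(m,T,uv,d); P[d==0]=9; C[n]=P
    print(n)
    for y in [-.188,-.240,-.292,-.344]:
        s=(abs(P[:,0]-.475)<.03)&(abs(P[:,1]-y)<.022)
        b=P[s&(P[:,2]>.03)]; 
        A=P[s&(P[:,2]>.058)&(P[:,2]<.088)]
        v=A.mean(0)[:2]-T[:2,3]; v/=np.linalg.norm(v)
        tip=P[s&(P[:,2]>.098)]
        print(' fin',y,'ztop',b[:,2].max().round(3),'median low z',np.median(b[b[:,2]<.05,2]).round(3),'shaft n',len(A),np.median(A,0).round(4),'axis~',(np.median(A,0)[:2]+v*.0075).round(4),'tip',len(tip),tip.mean(0).round(4))
    for y in [.112,.055,-.001,-.055]:
        s=(abs(P[:,0]-.478)<.03)&(abs(P[:,1]-y)<.025)&(P[:,2]>.025)
        zt=np.percentile(P[s,2],95); q=P[s&(P[:,2]>zt-.006)]
        print(' cap',y,zt.round(4),len(q),((q.max(0)+q.min(0))/2).round(4),q.mean(0).round(4))
```

```text
scene
 fin -0.188 ztop 0.098 median low z 0.034 shaft n 159 [ 0.468  -0.1902  0.0741] axis~ [ 0.4717 -0.1837] tip 1 [ 0.4703 -0.1844  0.0982]
 fin -0.24 ztop 0.099 median low z 0.033 shaft n 173 [ 0.4693 -0.2418  0.0732] axis~ [ 0.4733 -0.2355] tip 2 [ 0.473  -0.2376  0.0987]
 fin -0.292 ztop 0.099 median low z 0.033 shaft n 185 [ 0.4707 -0.294   0.0748] axis~ [ 0.475  -0.2879] tip 2 [ 0.4746 -0.2885  0.0989]
 fin -0.344 ztop 0.099 median low z 0.033 shaft n 207 [ 0.4729 -0.3459  0.0744] axis~ [ 0.4775 -0.34  ] tip 3 [ 0.4769 -0.3413  0.0987]
 cap 0.112 0.0456 92 [0.4697 0.1043 0.0434] [0.4685 0.103  0.0433]
 cap 0.055 0.0457 96 [0.474  0.0483 0.0436] [0.4736 0.0464 0.0437]
 cap -0.001 0.0456 107 [ 0.4796 -0.006   0.0432] [ 0.4783 -0.0083  0.0435]
 cap -0.055 0.0455 114 [ 0.4836 -0.0635  0.0429] [ 0.4834 -0.0643  0.0436]
top
 fin -0.188 ztop 0.101 median low z 0.034 shaft n 58 [ 0.471  -0.1825  0.0842] axis~ [ 0.4725 -0.1898] tip 5 [ 0.4716 -0.1853  0.0996]
 fin -0.24 ztop 0.1 median low z 0.034 shaft n 66 [ 0.4722 -0.234   0.0841] axis~ [ 0.4733 -0.2414] tip 4 [ 0.4734 -0.2371  0.0994]
 fin -0.292 ztop 0.1 median low z 0.035 shaft n 67 [ 0.4755 -0.2837  0.0832] axis~ [ 0.4763 -0.2912] tip 5 [ 0.4754 -0.2869  0.0989]
 fin -0.344 ztop 0.102 median low z 0.035 shaft n 78 [ 0.477  -0.3343  0.0829] axis~ [ 0.4777 -0.3418] tip 4 [ 0.4769 -0.339   0.0999]
 cap 0.112 0.0477 180 [0.4699 0.1045 0.0459] [0.4696 0.1049 0.0454]
 cap 0.055 0.0483 171 [0.4737 0.048  0.0471] [0.4749 0.0484 0.0459]
 cap -0.001 0.0482 168 [ 0.4801 -0.0064  0.0467] [ 0.4798 -0.0066  0.0457]
 cap -0.055 0.0482 165 [ 0.4846 -0.0617  0.0479] [ 0.4847 -0.0621  0.0459]
```

Request:
move_arm([
  {"twist": -10.5, "claw": 0.45},
  {"twist": -10.5, "claw": 0.45},
  {"twist": -10.5, "claw": 0.45},
  {"twist": -10.5, "claw": 0.45},
  {"twist": -10.5, "claw": 0.45},
  {"twist": -10.5, "claw": 0.45},
  {"twist": -10, "claw": 0.45},
  {"claw": 0.45},
], newtons=20)

```text
$.rows[0]: bad value
```

Request:
move_arm([
  {"x": 0, "y": 0, "z": 0, "twist": -10.5, "claw": 0.45},
  {"x": 0, "y": 0, "z": 0, "twist": -10.5, "claw": 0.45},
  {"x": 0, "y": 0, "z": 0, "twist": -10.5, "claw": 0.45},
  {"x": 0, "y": 0, "z": 0, "twist": -10.5, "claw": 0.45},
  {"x": 0, "y": 0, "z": 0, "twist": -10.5, "claw": 0.45},
  {"x": 0, "y": 0, "z": 0, "twist": -10.5, "claw": 0.45},
  {"x": 0, "y": 0, "z": 0, "twist": -10, "claw": 0.45},
  {"x": 0, "y": 0, "z": 0, "twist": 0, "claw": 0.45},
], newtons=20)

```text
time_s: 1.9
position: [0.1536, -0.5021, 0.2388]
eef_rot: [0.0, 0.696, 0.718, 0.0]
force: [-0.4, 0.2, 0.5]
gripper_width: 0.0486
```

Request:
move_arm([
  {"x": 38.5, "y": 41, "z": 0, "twist": 0, "claw": 0.45},
  {"x": 38.5, "y": 41, "z": 0, "twist": 0, "claw": 0.45},
  {"x": 38.5, "y": 41, "z": 0, "twist": 0, "claw": 0.45},
  {"x": 38.5, "y": 41, "z": 0, "twist": 0, "claw": 0.45},
  {"x": 38.5, "y": 41, "z": 0, "twist": 0, "claw": 0.45},
  {"x": 38.5, "y": 41, "z": 0, "twist": 0, "claw": 0.45},
  {"x": 38.5, "y": 41, "z": 0, "twist": 0, "claw": 0.45},
  {"x": 38.5, "y": 41, "z": 0, "twist": 0, "claw": 0.45},
  {"x": 0, "y": 0, "z": 0, "twist": 0, "claw": 0.45},
])

```text
time_s: 3.02
position: [0.4861, -0.1793, 0.239]
eef_rot: [0.001, 0.711, 0.704, 0.0]
force: [-0.7, 0.6, -0.2]
gripper_width: 0.0486
```

```bash
cat > look.py <<'E'
from h import *; import sys
o=robot.get_obs(); q=o['eef_rot']; M=R.from_quat([q[1],q[2],q[3],q[0]]).as_matrix()
print(o['time_s'],o['position'].round(4),'x',M[:,0].round(3),'z',M[:,2].round(3))
if len(sys.argv)>1:
    im,d=robot.get_image('wrist'); m,T=Tcam('wrist')
    P={'w':(.4715,-.1845,.067),'b':(.4732,-.237,.067),'r':(.475,-.288,.067),'n':(.477,-.34,.067),'W':(.4697,.1044,.046),'R':(.474,.0482,.046),'N':(.4798,-.0063,.046),'B':(.4842,-.0625,.046)}
    for k,p in P.items():
        u=proj(m,T,[p])[0]
        if k.islower(): 
            a=proj(m,T,[np.add(p,(0,0,-.033)),np.add(p,(0,0,.033))]).astype(int); cv2.line(im,tuple(map(int,a[0])),tuple(map(int,a[1])),(0,255,0),1)
        else: cv2.circle(im,tuple(map(int,u)),3,(0,255,0),1)
    cv2.imwrite(sys.argv[1],im)
E
python3 look.py pics/w1.png
```

```text
3.025 [ 0.4861 -0.1793  0.239 ] x [ 0.01   1.    -0.002] z [ 0.002 -0.002 -1.   ]
```

View pics/w1.png

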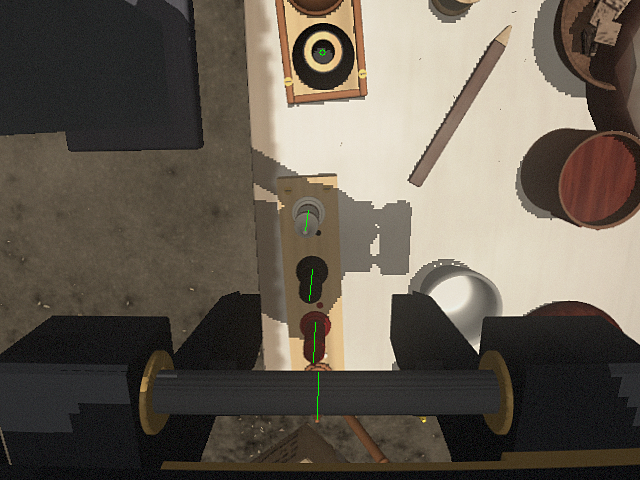

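The overlay lines fall on the finials (white around (308,213)) and on the black cap's mouth (322,52), so the estimates hold.

Request:
move_arm([
  {"x": -5.3, "y": -14.5, "z": 0, "twist": 0, "claw": 0.45},
  {"x": 0, "y": 0, "z": 55, "twist": 0, "claw": 0.45},
  {"x": 0, "y": 0, "z": 55, "twist": 0, "claw": 0.45},
  {"x": 0, "y": 0, "z": 0, "twist": 0, "claw": 0.45},
])

```text
time_s: 3.58
position: [0.4656, -0.1914, 0.1283]
eef_rot: [0.003, 0.715, 0.699, -0.0]
force: [1.0, -0.5, 1.2]
gripper_width: 0.0483
```

Request:
move_arm([
  {"x": 7, "y": 5.7, "z": 0, "twist": 0, "claw": 0.45},
  {"x": 0, "y": 0, "z": 0, "twist": 0, "claw": 0.45},
  {"x": 0, "y": 0, "z": 0, "twist": 0, "claw": 0.45},
])

```text
time_s: 3.95
position: [0.4727, -0.1865, 0.1337]
eef_rot: [0.007, 0.716, 0.698, 0.0]
force: [-0.7, -0.4, -0.3]
gripper_width: 0.0483
```

Request:
move_arm([
  {"x": 2, "y": -1, "z": 30, "twist": 0, "claw": 0.45},
  {"x": 0, "y": 0, "z": 30, "twist": 0, "claw": 0.45},
  {"x": 0, "y": 0, "z": 20, "twist": 0, "claw": 0.45},
  {"x": 0, "y": 0, "z": 5, "twist": 0, "claw": 0.45},
  {"x": 0, "y": 0, "z": 0, "twist": 0, "claw": 0.45},
])

```text
time_s: 4.58
position: [0.4753, -0.1869, 0.0513]
eef_rot: [0.011, 0.716, 0.698, 0.001]
force: [-0.2, 0.7, -0.2]
gripper_width: 0.0485
```

```bash
python3 look.py
```

```text
4.575 [ 0.4753 -0.1869  0.0513] x [ 0.026  1.    -0.014] z [ 0.017 -0.015 -1.   ]
```

Request:
move_arm([
  {"x": 2.5, "y": -4, "z": 4, "twist": 0, "claw": 0.45},
  {"x": 0, "y": 0, "z": 0, "twist": 0, "claw": 0.45},
  {"x": 0, "y": 0, "z": 0, "twist": 0, "claw": 1},
  {"x": 0, "y": 0, "z": 0, "twist": 0, "claw": 1},
  {"x": 0, "y": 0, "z": 0, "twist": 0, "claw": 1},
  {"x": 0, "y": 0, "z": 0, "twist": 0, "claw": 1},
])

```text
time_s: 5.32
position: [0.4721, -0.1847, 0.0492]
eef_rot: [0.013, 0.716, 0.698, 0.001]
force: [-0.3, -0.0, 0.3]
gripper_width: 0.0173
```

```bash
python3 look.py
```

```text
5.325 [ 0.4721 -0.1847  0.0492] x [ 0.026  1.    -0.016] z [ 0.021 -0.017 -1.   ]
```

Request:
move_arm([
  {"x": 0, "y": 0, "z": -30, "twist": 0, "claw": 1},
  {"x": 0, "y": 0, "z": -50, "twist": 0, "claw": 1},
  {"x": 0, "y": 0, "z": -40, "twist": 0, "claw": 1},
  {"x": 40, "y": 0, "z": 0, "twist": 0, "claw": 1},
  {"x": 55, "y": 0, "z": 0, "twist": 0, "claw": 1},
  {"x": 55, "y": 0, "z": 0, "twist": 0, "claw": 1},
  {"x": 55, "y": 0, "z": 0, "twist": 0, "claw": 1},
  {"x": 40, "y": 0, "z": 0, "twist": 0, "claw": 1},
  {"x": 20, "y": 0, "z": 0, "twist": 0, "claw": 1},
  {"x": 0, "y": 0, "z": 0, "twist": 0, "claw": 1},
])

```text
time_s: 6.58
position: [0.4766, 0.0899, 0.1688]
eef_rot: [0.014, 0.717, 0.697, 0.002]
force: [-0.4, -0.2, 0.6]
gripper_width: 0.0175
```

```bash
python3 look.py
```

```text
6.575 [0.4766 0.0899 0.1688] x [ 0.028  0.999 -0.016] z [ 0.022 -0.016 -1.   ]
```

Request:
move_arm([
  {"x": 14.5, "y": -7.5, "z": 0, "twist": 0, "claw": 1},
  {"x": 0, "y": 0, "z": 0, "twist": 0, "claw": 1},
  {"x": 0, "y": 0, "z": 40, "twist": 0, "claw": 1},
  {"x": 0, "y": 0, "z": 28, "twist": 0, "claw": 1},
  {"x": 0, "y": 0, "z": 0, "twist": 0, "claw": 1},
  {"x": 0, "y": 0, "z": 0, "twist": 0, "claw": 1},
])

```text
time_s: 7.32
position: [0.4717, 0.1011, 0.1004]
eef_rot: [0.015, 0.718, 0.696, 0.003]
force: [0.4, 0.1, 0.4]
gripper_width: 0.0175
```

```bash
python3 look.py pics/w2.png; python3 -c "
from h import *
im,d=robot.get_image('scene'); m,T=Tcam('scene')
u=proj(m,T,[(.4697,.1044,.046)])[0]; print(u)
u=u.astype(int); a=im[u[1]-75:u[1]+40,u[0]-75:u[0]+75]; w=cv2.imread('pics/w2.png')
cv2.imwrite('pics/c2.png',np.hstack([cv2.resize(a,(480,368)),cv2.resize(w[:368,200:440],(240,368))]))"
```

```text
7.325 [0.4717 0.1011 0.1004] x [ 0.031  0.999 -0.016] z [ 0.025 -0.017 -1.   ]
[245.17166865 230.23440584]
```

View pics/c2.png

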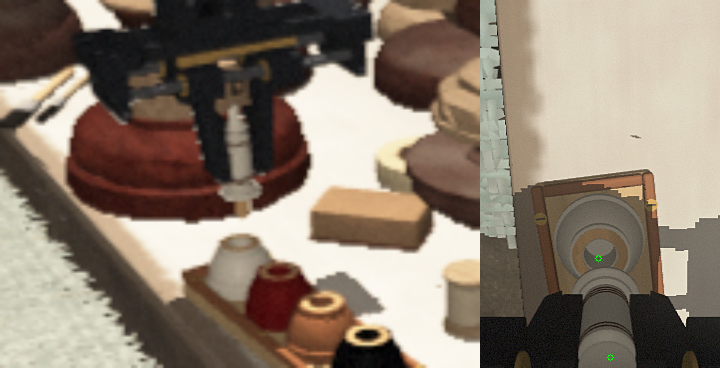

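White hangs over its cap. The tenon still needs about 3 mm of lateral correction before going down.

Request:
move_arm([
  {"x": 4, "y": -3, "z": 0, "twist": 0, "claw": 1},
  {"x": 0, "y": 0, "z": 0, "twist": 0, "claw": 1},
  {"x": 0, "y": 0, "z": 10, "twist": 0, "claw": 1},
  {"x": 0, "y": 0, "z": 8, "twist": 0, "claw": 1},
  {"x": 0, "y": 0, "z": 0, "twist": 0, "claw": 1},
])

```text
time_s: 8.05
position: [0.4695, 0.1054, 0.0823]
eef_rot: [0.016, 0.718, 0.696, 0.004]
force: [0.4, -0.1, -0.4]
gripper_width: 0.0175
```

Request:
move_arm([
  {"x": -0.5, "y": -0.5, "z": 7, "twist": 0, "claw": 1},
  {"x": 0, "y": 0, "z": 6, "twist": 0, "claw": 1},
  {"x": 0, "y": 0, "z": 5, "twist": 0, "claw": 1},
  {"x": 0, "y": 0, "z": 0, "twist": 0, "claw": 1},
])

```text
time_s: 8.55
position: [0.4694, 0.1045, 0.0628]
eef_rot: [0.016, 0.718, 0.696, 0.004]
force: [0.2, 0.1, 0.1]
gripper_width: 0.0172
```

Request:
move_arm([
  {"x": 0, "y": 0, "z": 1.5, "twist": 0, "claw": 1},
  {"x": 0, "y": 0, "z": 0, "twist": 0, "claw": 1},
  {"x": 0, "y": 0, "z": 0, "twist": 0, "claw": 0.45},
  {"x": 0, "y": 0, "z": 0, "twist": 0, "claw": 0.45},
  {"x": 0, "y": 0, "z": 0, "twist": 0, "claw": 0.45},
  {"x": 0, "y": 0, "z": -25, "twist": 0, "claw": 0.45},
  {"x": 0, "y": 0, "z": -40, "twist": 0, "claw": 0.45},
  {"x": 0, "y": 0, "z": -15, "twist": 0, "claw": 0.45},
  {"x": 0, "y": 0, "z": 0, "twist": 0, "claw": 0.45},
])

```text
time_s: 9.68
position: [0.4673, 0.1058, 0.1437]
eef_rot: [0.016, 0.718, 0.696, 0.004]
force: [0.2, 0.1, -0.1]
gripper_width: 0.0485
```

```bash
python3 look.py
cat > chk.py <<'E'
from h import *; import sys
im,d=robot.get_image('scene'); m,T=Tcam('scene'); cv2.imwrite(sys.argv[1],cv2.resize(im[170:330,190:400],(800,609))[:600])
uv=np.stack(np.meshgrid(np.arange(640),np.arange(480)),-1).reshape(-1,2); P=world(m,T,uv,d.reshape(-1)); P[d.reshape(-1)==0]=9
for k,c in dict(W=(.4697,.1044),R=(.474,.0482),N=(.4798,-.0063),B=(.4842,-.0625)).items():
    s=(np.hypot(*(P[:,:2]-c).T)<.022)&(P[:,2]>.055)&(P[:,2]<.118); A=P[s]
    if len(A)<20: continue
    v=np.array([.515,.857])*.0075
    lo=A[(A[:,2]>.058)&(A[:,2]<.075)]; hi=A[(A[:,2]>.075)&(A[:,2]<.09)]
    print(k,'off mm',[((np.median(q,0)[:2]+v-c)*1e3).round(1).tolist() for q in (lo,hi)],'ztop',A[:,2].max().round(4))
E
python3 chk.py pics/c3.png
```

```text
9.675 [0.4673 0.1058 0.1437] x [ 0.031  0.999 -0.016] z [ 0.027 -0.017 -0.999]
W off mm [[0.2, -1.0], [0.3, 0.6]] ztop 0.1098
```

View pics/c3.png

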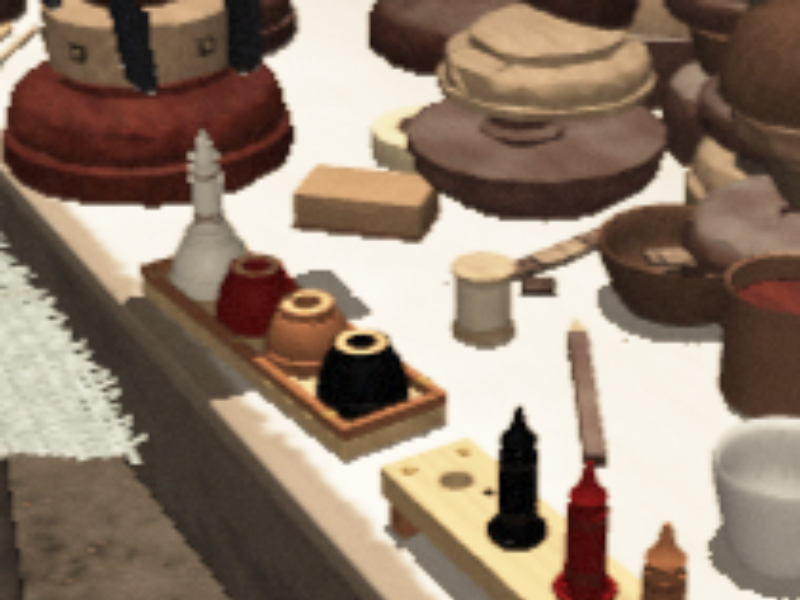

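White is seated upright and home (crop (205,205)). The offsets are about 1 mm and the top is at 0.110. Red is next.

Request:
move_arm([
  {"x": -40, "y": 2, "z": 0, "twist": 0, "claw": 0.45},
  {"x": -58, "y": 3, "z": 0, "twist": 0, "claw": 0.45},
  {"x": -58, "y": 3, "z": 0, "twist": 0, "claw": 0.45},
  {"x": -58, "y": 3, "z": 0, "twist": 0, "claw": 0.45},
  {"x": -58, "y": 3, "z": 0, "twist": 0, "claw": 0.45},
  {"x": -58, "y": 3, "z": 0, "twist": 0, "claw": 0.45},
  {"x": -40, "y": 2, "z": 0, "twist": 0, "claw": 0.45},
  {"x": -16, "y": 0, "z": 0, "twist": 0, "claw": 0.45},
  {"x": 0, "y": 0, "z": 0, "twist": 0, "claw": 0.45},
])

```text
time_s: 10.85
position: [0.4713, -0.2905, 0.1399]
eef_rot: [0.009, 0.717, 0.697, 0.002]
force: [-0.7, 0.4, -0.8]
gripper_width: 0.0486
```

```bash
python3 look.py
```

```text
10.85 [ 0.4713 -0.2905  0.1399] x [ 0.029  1.    -0.009] z [ 0.015 -0.01  -1.   ]
```

Request:
move_arm([
  {"x": 3, "y": 2, "z": 0, "twist": 0, "claw": 0.45},
  {"x": 0, "y": 0, "z": 30, "twist": 0, "claw": 0.45},
  {"x": 0, "y": 0, "z": 35, "twist": 0, "claw": 0.45},
  {"x": 0, "y": 0, "z": 18, "twist": 0, "claw": 0.45},
  {"x": 0, "y": 0, "z": 0, "twist": 0, "claw": 0.45},
])

```text
time_s: 11.48
position: [0.4766, -0.2804, 0.0552]
eef_rot: [0.009, 0.715, 0.699, 0.003]
force: [-0.1, -0.4, 0.4]
gripper_width: 0.0486
```

Request:
move_arm([
  {"x": -7.5, "y": -1.5, "z": 6, "twist": 0, "claw": 0.45},
  {"x": 0, "y": 0, "z": 0, "twist": 0, "claw": 0.45},
  {"x": 0, "y": 0, "z": 0, "twist": 0, "claw": 0.45},
])

```text
time_s: 11.85
position: [0.476, -0.2879, 0.0511]
eef_rot: [0.01, 0.714, 0.7, 0.003]
force: [-0.8, 0.3, 0.5]
gripper_width: 0.0482
```

Close with the lift included.

Request:
move_arm([
  {"x": 0, "y": -0.7, "z": 2, "twist": 0, "claw": 0.45},
  {"x": 0, "y": 0, "z": 0, "twist": 0, "claw": 1},
  {"x": 0, "y": 0, "z": 0, "twist": 0, "claw": 1},
  {"x": 0, "y": 0, "z": 0, "twist": 0, "claw": 1},
  {"x": 0, "y": 0, "z": 0, "twist": 0, "claw": 1},
])

```text
time_s: 12.48
position: [0.4754, -0.288, 0.0496]
eef_rot: [0.011, 0.714, 0.7, 0.003]
force: [0.1, -0.2, -0.3]
gripper_width: 0.017
```

```bash
python3 look.py
```

```text
12.475 [ 0.4754 -0.288   0.0496] x [ 0.02   1.    -0.011] z [ 0.019 -0.011 -1.   ]
```

Request:
move_arm([
  {"x": 0, "y": 0, "z": -30, "twist": 0, "claw": 1},
  {"x": 0, "y": 0, "z": -50, "twist": 0, "claw": 1},
  {"x": 0, "y": 0, "z": -40, "twist": 0, "claw": 1},
  {"x": 40, "y": -1, "z": 0, "twist": 0, "claw": 1},
  {"x": 55, "y": -1, "z": 0, "twist": 0, "claw": 1},
  {"x": 55, "y": -1, "z": 0, "twist": 0, "claw": 1},
  {"x": 55, "y": -1, "z": 0, "twist": 0, "claw": 1},
  {"x": 55, "y": -1, "z": 0, "twist": 0, "claw": 1},
  {"x": 40, "y": 0, "z": 0, "twist": 0, "claw": 1},
  {"x": 20, "y": 0, "z": 0, "twist": 0, "claw": 1},
  {"x": 0, "y": 0, "z": 0, "twist": 0, "claw": 1},
  {"x": 0, "y": 0, "z": 0, "twist": 0, "claw": 1},
])

```text
time_s: 13.98
position: [0.4741, 0.0421, 0.1701]
eef_rot: [0.011, 0.715, 0.699, 0.003]
force: [0.5, -0.4, -0.1]
gripper_width: 0.0174
```

```bash
python3 look.py
```

```text
13.975 [0.4741 0.0421 0.1701] x [ 0.022  1.    -0.011] z [ 0.02  -0.011 -1.   ]
```

Request:
move_arm([
  {"x": 6.5, "y": -1.5, "z": 0, "twist": 0, "claw": 1},
  {"x": 0, "y": 0, "z": 0, "twist": 0, "claw": 1},
  {"x": 0, "y": 0, "z": 40, "twist": 0, "claw": 1},
  {"x": 0, "y": 0, "z": 30, "twist": 0, "claw": 1},
  {"x": 0, "y": 0, "z": 10, "twist": 0, "claw": 1},
  {"x": 0, "y": 0, "z": 0, "twist": 0, "claw": 1},
  {"x": 0, "y": 0, "z": 0, "twist": 0, "claw": 1},
])

```text
time_s: 14.85
position: [0.4761, 0.0451, 0.09]
eef_rot: [0.013, 0.716, 0.698, 0.004]
force: [-0.2, -0.7, -0.0]
gripper_width: 0.0174
```

Request:
move_arm([
  {"x": 3, "y": -2, "z": 0, "twist": 0, "claw": 1},
  {"x": 0, "y": 0, "z": 5, "twist": 0, "claw": 1},
  {"x": 0, "y": 0, "z": 0, "twist": 0, "claw": 1},
])

```text
time_s: 15.22
position: [0.4749, 0.0483, 0.0862]
eef_rot: [0.014, 0.716, 0.698, 0.005]
force: [0.2, -0.3, 0.3]
gripper_width: 0.0173
```

```bash
python3 look.py
```

```text
15.225 [0.4749 0.0483 0.0862] x [ 0.026  1.    -0.012] z [ 0.027 -0.013 -1.   ]
```

Request:
move_arm([
  {"x": 0.3, "y": -1.5, "z": 6, "twist": 0, "claw": 1},
  {"x": 0, "y": 0, "z": 6, "twist": 0, "claw": 1},
  {"x": 0, "y": 0, "z": 6, "twist": 0, "claw": 1},
  {"x": 0, "y": 0, "z": 4, "twist": 0, "claw": 1},
  {"x": 0, "y": 0, "z": 0, "twist": 0, "claw": 1},
])

```text
time_s: 15.85
position: [0.4738, 0.0484, 0.0623]
eef_rot: [0.014, 0.716, 0.698, 0.005]
force: [0.1, 0.9, -0.1]
gripper_width: 0.0176
```

Request:
move_arm([
  {"x": 0, "y": 0, "z": 1, "twist": 0, "claw": 1},
  {"x": 0, "y": 0, "z": 0, "twist": 0, "claw": 0.45},
  {"x": 0, "y": 0, "z": 0, "twist": 0, "claw": 0.45},
  {"x": 0, "y": 0, "z": 0, "twist": 0, "claw": 0.45},
  {"x": 0, "y": 0, "z": -25, "twist": 0, "claw": 0.45},
  {"x": 0, "y": 0, "z": -40, "twist": 0, "claw": 0.45},
  {"x": 0, "y": 0, "z": -20, "twist": 0, "claw": 0.45},
  {"x": 0, "y": 0, "z": 0, "twist": 0, "claw": 0.45},
])

```text
time_s: 16.85
position: [0.4714, 0.0494, 0.1487]
eef_rot: [0.014, 0.716, 0.698, 0.005]
force: [0.5, 0.4, 0.1]
gripper_width: 0.0485
```

```bash
python3 look.py; python3 chk.py pics/c4.png
```

```text
16.85 [0.4714 0.0494 0.1487] x [ 0.026  1.    -0.012] z [ 0.027 -0.013 -1.   ]
W off mm [[0.9, 0.1], [0.5, 0.7]] ztop 0.1105
R off mm [[0.6, -0.8], [0.4, -0.4]] ztop 0.1108
```

Request:
move_arm([
  {"x": -40, "y": 2, "z": 0, "twist": 0, "claw": 0.45},
  {"x": -58, "y": 2.5, "z": 0, "twist": 0, "claw": 0.45},
  {"x": -58, "y": 2.5, "z": 0, "twist": 0, "claw": 0.45},
  {"x": -58, "y": 2.5, "z": 0, "twist": 0, "claw": 0.45},
  {"x": -58, "y": 2.5, "z": 0, "twist": 0, "claw": 0.45},
  {"x": -58, "y": 2.5, "z": 0, "twist": 0, "claw": 0.45},
  {"x": -40, "y": 2, "z": 0, "twist": 0, "claw": 0.45},
  {"x": -10, "y": 0, "z": 0, "twist": 0, "claw": 0.45},
  {"x": 0, "y": 0, "z": 0, "twist": 0, "claw": 0.45},
  {"x": 0, "y": 0, "z": 0, "twist": 0, "claw": 0.45},
])

```text
time_s: 18.15
position: [0.4744, -0.3387, 0.1389]
eef_rot: [0.004, 0.715, 0.699, 0.004]
force: [-0.7, 0.2, -0.4]
gripper_width: 0.0486
```

```bash
python3 look.py
```

```text
18.15 [ 0.4744 -0.3387  0.1389] x [ 0.023  1.    -0.001] z [ 0.011 -0.001 -1.   ]
```

Request:
move_arm([
  {"x": -1.3, "y": 2, "z": 0, "twist": 0, "claw": 0.45},
  {"x": 0, "y": 0, "z": 20, "twist": 0, "claw": 0.45},
  {"x": 0, "y": 0, "z": 0, "twist": 0, "claw": 0.45},
])

```text
time_s: 18.52
position: [0.4777, -0.3376, 0.1192]
eef_rot: [0.004, 0.714, 0.7, 0.004]
force: [0.2, 0.3, 0.7]
gripper_width: 0.0485
```

Request:
move_arm([
  {"x": -2.4, "y": -1, "z": 0, "twist": 0, "claw": 0.45},
  {"x": 0, "y": 0, "z": 30, "twist": 0, "claw": 0.45},
  {"x": 0, "y": 0, "z": 25, "twist": 0, "claw": 0.45},
  {"x": 0, "y": 0, "z": 12, "twist": 0, "claw": 0.45},
  {"x": 0, "y": 0, "z": 0, "twist": 0, "claw": 0.45},
])

```text
time_s: 19.15
position: [0.4793, -0.3414, 0.0551]
eef_rot: [0.008, 0.714, 0.7, 0.004]
force: [0.6, -0.7, 0.6]
gripper_width: 0.0485
```

Request:
move_arm([
  {"x": 1.4, "y": -2.3, "z": 6, "twist": 0, "claw": 0.45},
  {"x": 0, "y": 0, "z": 0, "twist": 0, "claw": 0.45},
  {"x": 0, "y": 0, "z": 0, "twist": 0, "claw": 1},
  {"x": 0, "y": 0, "z": 0, "twist": 0, "claw": 1},
  {"x": 0, "y": 0, "z": 0, "twist": 0, "claw": 1},
  {"x": 0, "y": 0, "z": 0, "twist": 0, "claw": 1},
])

```text
time_s: 19.9
position: [0.4779, -0.3409, 0.0514]
eef_rot: [0.01, 0.714, 0.7, 0.004]
force: [-0.1, 0.3, -0.5]
gripper_width: 0.0171
```

```bash
python3 look.py
```

```text
19.9 [ 0.4779 -0.3409  0.0514] x [ 0.019  1.    -0.009] z [ 0.02 -0.01 -1.  ]
```

Request:
move_arm([
  {"x": 0, "y": 0, "z": -30, "twist": 0, "claw": 1},
  {"x": 0, "y": 0, "z": -50, "twist": 0, "claw": 1},
  {"x": 0, "y": 0, "z": -40, "twist": 0, "claw": 1},
  {"x": 40, "y": -1, "z": 0, "twist": 0, "claw": 1},
  {"x": 55, "y": -1, "z": 0, "twist": 0, "claw": 1},
  {"x": 55, "y": -1, "z": 0, "twist": 0, "claw": 1},
  {"x": 55, "y": -1, "z": 0, "twist": 0, "claw": 1},
  {"x": 55, "y": -1, "z": 0, "twist": 0, "claw": 1},
  {"x": 40, "y": 0, "z": 0, "twist": 0, "claw": 1},
  {"x": 20, "y": 0, "z": 0, "twist": 0, "claw": 1},
  {"x": 0, "y": 0, "z": 0, "twist": 0, "claw": 1},
  {"x": 0, "y": 0, "z": 0, "twist": 0, "claw": 1},
])

```text
time_s: 21.4
position: [0.4759, -0.0108, 0.1723]
eef_rot: [0.011, 0.714, 0.7, 0.004]
force: [-0.0, -1.1, -0.4]
gripper_width: 0.0173
```

```bash
python3 look.py
```

```text
21.4 [ 0.4759 -0.0108  0.1723] x [ 0.02   1.    -0.009] z [ 0.021 -0.009 -1.   ]
```

Request:
move_arm([
  {"x": 4.5, "y": 2, "z": 0, "twist": 0, "claw": 1},
  {"x": 0, "y": 0, "z": 0, "twist": 0, "claw": 1},
  {"x": 0, "y": 0, "z": 40, "twist": 0, "claw": 1},
  {"x": 0, "y": 0, "z": 30, "twist": 0, "claw": 1},
  {"x": 0, "y": 0, "z": 10, "twist": 0, "claw": 1},
  {"x": 0, "y": 0, "z": 0, "twist": 0, "claw": 1},
  {"x": 0, "y": 0, "z": 0, "twist": 0, "claw": 1},
])

```text
time_s: 22.28
position: [0.4816, -0.0103, 0.0921]
eef_rot: [0.013, 0.716, 0.698, 0.005]
force: [0.3, 0.5, 0.3]
gripper_width: 0.0174
```

Request:
move_arm([
  {"x": 3.7, "y": -2.3, "z": 0, "twist": 0, "claw": 1},
  {"x": 0, "y": 0, "z": 5, "twist": 0, "claw": 1},
  {"x": 0, "y": 0, "z": 0, "twist": 0, "claw": 1},
])

```text
time_s: 22.65
position: [0.4801, -0.0064, 0.0883]
eef_rot: [0.014, 0.715, 0.698, 0.006]
force: [-0.3, -0.8, -1.3]
gripper_width: 0.0174
```

Request:
move_arm([
  {"x": 0, "y": -1, "z": 6, "twist": 0, "claw": 1},
  {"x": 0, "y": 0, "z": 6, "twist": 0, "claw": 1},
  {"x": 0, "y": 0, "z": 6, "twist": 0, "claw": 1},
  {"x": 0, "y": 0, "z": 4, "twist": 0, "claw": 1},
  {"x": 0, "y": 0, "z": 0, "twist": 0, "claw": 1},
])

```text
time_s: 23.28
position: [0.4795, -0.0067, 0.0644]
eef_rot: [0.014, 0.715, 0.698, 0.006]
force: [0.2, -0.1, -0.3]
gripper_width: 0.017
```

Request:
move_arm([
  {"x": 0, "y": 0, "z": 1, "twist": 0, "claw": 1},
  {"x": 0, "y": 0, "z": 0, "twist": 0, "claw": 0.45},
  {"x": 0, "y": 0, "z": 0, "twist": 0, "claw": 0.45},
  {"x": 0, "y": 0, "z": 0, "twist": 0, "claw": 0.45},
  {"x": 0, "y": 0, "z": -25, "twist": 0, "claw": 0.45},
  {"x": 0, "y": 0, "z": -40, "twist": 0, "claw": 0.45},
  {"x": 0, "y": 0, "z": -20, "twist": 0, "claw": 0.45},
  {"x": 0, "y": 0, "z": 0, "twist": 0, "claw": 0.45},
])

```text
time_s: 24.28
position: [0.4771, -0.0057, 0.1509]
eef_rot: [0.014, 0.716, 0.698, 0.006]
force: [-0.1, 0.9, -0.4]
gripper_width: 0.0485
```

```bash
python3 look.py; python3 chk.py pics/c5.png
```

```text
24.275 [ 0.4771 -0.0057  0.1509] x [ 0.024  1.    -0.011] z [ 0.028 -0.012 -1.   ]
W off mm [[1.0, -0.9], [0.7, 0.7]] ztop 0.1107
R off mm [[0.0, -1.2], [1.1, 0.2]] ztop 0.1104
N off mm [[-0.4, -0.6], [-0.3, 0.1]] ztop 0.1105
```

Request:
move_arm([
  {"x": -40, "y": 0.5, "z": 0, "twist": 0, "claw": 0.45},
  {"x": -55, "y": 0.5, "z": 0, "twist": 0, "claw": 0.45},
  {"x": -55, "y": 0.5, "z": 0, "twist": 0, "claw": 0.45},
  {"x": -45, "y": 0.5, "z": 0, "twist": 0, "claw": 0.45},
  {"x": -25, "y": 0, "z": 0, "twist": 0, "claw": 0.45},
  {"x": -8, "y": 0, "z": 0, "twist": 0, "claw": 0.45},
  {"x": 0, "y": 0, "z": 0, "twist": 0, "claw": 0.45},
  {"x": 0, "y": 0, "z": 20, "twist": 0, "claw": 0.45},
  {"x": 0, "y": 0, "z": 0, "twist": 0, "claw": 0.45},
])

```text
time_s: 25.45
position: [0.471, -0.236, 0.1227]
eef_rot: [0.006, 0.714, 0.7, 0.004]
force: [0.1, 0.4, 1.0]
gripper_width: 0.0484
```

```bash
python3 look.py
```

```text
25.45 [ 0.471  -0.236   0.1227] x [ 0.021  1.    -0.002] z [ 0.015 -0.003 -1.   ]
```

Request:
move_arm([
  {"x": -1, "y": 1, "z": 0, "twist": 0, "claw": 0.45},
  {"x": 0, "y": 0, "z": 30, "twist": 0, "claw": 0.45},
  {"x": 0, "y": 0, "z": 25, "twist": 0, "claw": 0.45},
  {"x": 0, "y": 0, "z": 14, "twist": 0, "claw": 0.45},
  {"x": 0, "y": 0, "z": 0, "twist": 0, "claw": 0.45},
])

```text
time_s: 26.08
position: [0.4755, -0.2366, 0.0557]
eef_rot: [0.009, 0.713, 0.701, 0.005]
force: [-0.3, 0.8, -0.3]
gripper_width: 0.048
```

Request:
move_arm([
  {"x": -0.4, "y": -2.4, "z": 7, "twist": 0, "claw": 0.45},
  {"x": 0, "y": 0, "z": 0, "twist": 0, "claw": 0.45},
  {"x": 0, "y": 0, "z": 0, "twist": 0, "claw": 1},
  {"x": 0, "y": 0, "z": 0, "twist": 0, "claw": 1},
  {"x": 0, "y": 0, "z": 0, "twist": 0, "claw": 1},
  {"x": 0, "y": 0, "z": 0, "twist": 0, "claw": 1},
])

```text
time_s: 26.82
position: [0.4741, -0.2378, 0.0507]
eef_rot: [0.011, 0.713, 0.701, 0.005]
force: [-0.4, -0.5, 0.6]
gripper_width: 0.0171
```

```bash
python3 look.py
```

```text
26.825 [ 0.4741 -0.2378  0.0507] x [ 0.018  1.    -0.009] z [ 0.023 -0.009 -1.   ]
```

Request:
move_arm([
  {"x": 0, "y": 0, "z": -30, "twist": 0, "claw": 1},
  {"x": 0, "y": 0, "z": -50, "twist": 0, "claw": 1},
  {"x": 0, "y": 0, "z": -40, "twist": 0, "claw": 1},
  {"x": 40, "y": 2, "z": 0, "twist": 0, "claw": 1},
  {"x": 55, "y": 2, "z": 0, "twist": 0, "claw": 1},
  {"x": 45, "y": 2, "z": 0, "twist": 0, "claw": 1},
  {"x": 25, "y": 1, "z": 0, "twist": 0, "claw": 1},
  {"x": 8, "y": 0, "z": 0, "twist": 0, "claw": 1},
  {"x": 0, "y": 0, "z": 0, "twist": 0, "claw": 1},
  {"x": 0, "y": 0, "z": 0, "twist": 0, "claw": 1},
])

```text
time_s: 28.08
position: [0.4814, -0.0604, 0.1733]
eef_rot: [0.011, 0.714, 0.7, 0.005]
force: [0.4, -0.0, 0.0]
gripper_width: 0.0176
```

```bash
python3 look.py
```

```text
28.075 [ 0.4814 -0.0604  0.1733] x [ 0.02   1.    -0.008] z [ 0.024 -0.009 -1.   ]
```

Request:
move_arm([
  {"x": -1, "y": 0.5, "z": 0, "twist": 0, "claw": 1},
  {"x": 0, "y": 0, "z": 0, "twist": 0, "claw": 1},
  {"x": 0, "y": 0, "z": 40, "twist": 0, "claw": 1},
  {"x": 0, "y": 0, "z": 30, "twist": 0, "claw": 1},
  {"x": 0, "y": 0, "z": 10, "twist": 0, "claw": 1},
  {"x": 0, "y": 0, "z": 0, "twist": 0, "claw": 1},
  {"x": 0, "y": 0, "z": 0, "twist": 0, "claw": 1},
])

```text
time_s: 28.95
position: [0.4852, -0.0653, 0.0932]
eef_rot: [0.013, 0.715, 0.699, 0.006]
force: [0.2, 0.1, 0.2]
gripper_width: 0.0172
```

Request:
move_arm([
  {"x": 2.5, "y": -1.5, "z": 0, "twist": 0, "claw": 1},
  {"x": 0, "y": 0, "z": 5, "twist": 0, "claw": 1},
  {"x": 0, "y": 0, "z": 0, "twist": 0, "claw": 1},
])

```text
time_s: 29.32
position: [0.4845, -0.0628, 0.0895]
eef_rot: [0.015, 0.715, 0.699, 0.007]
force: [0.4, -0.3, -1.0]
gripper_width: 0.0173
```

Request:
move_arm([
  {"x": 0, "y": -1, "z": 6, "twist": 0, "claw": 1},
  {"x": 0, "y": 0, "z": 6, "twist": 0, "claw": 1},
  {"x": 0, "y": 0, "z": 6, "twist": 0, "claw": 1},
  {"x": 0, "y": 0, "z": 6, "twist": 0, "claw": 1},
  {"x": 0, "y": 0, "z": 0, "twist": 0, "claw": 1},
])

```text
time_s: 29.95
position: [0.4841, -0.0631, 0.0634]
eef_rot: [0.014, 0.715, 0.699, 0.007]
force: [0.4, 0.8, 0.2]
gripper_width: 0.0172
```

Request:
move_arm([
  {"x": 0, "y": 0, "z": 1, "twist": 0, "claw": 1},
  {"x": 0, "y": 0, "z": 0, "twist": 0, "claw": 0.45},
  {"x": 0, "y": 0, "z": 0, "twist": 0, "claw": 0.45},
  {"x": 0, "y": 0, "z": 0, "twist": 0, "claw": 0.45},
  {"x": 0, "y": 0, "z": -25, "twist": 0, "claw": 0.45},
  {"x": 0, "y": 0, "z": -50, "twist": 0, "claw": 0.45},
  {"x": 0, "y": 0, "z": -50, "twist": 0, "claw": 0.45},
  {"x": 0, "y": 0, "z": -20, "twist": 0, "claw": 0.45},
  {"x": 0, "y": 0, "z": 0, "twist": 0, "claw": 0.45},
  {"x": 0, "y": 0, "z": 0, "twist": 0, "claw": 0.45},
])

```text
time_s: 31.2
position: [0.4791, -0.0613, 0.2109]
eef_rot: [0.014, 0.715, 0.699, 0.006]
force: [0.1, -0.1, -0.1]
gripper_width: 0.0484
```

```bash
python3 look.py; python3 chk.py pics/c6.png
```

```text
31.2 [ 0.4791 -0.0613  0.2109] x [ 0.024  1.    -0.01 ] z [ 0.028 -0.011 -1.   ]
W off mm [[0.6, -0.6], [0.3, -0.5]] ztop 0.1099
R off mm [[0.3, -0.8], [0.7, -0.0]] ztop 0.1108
N off mm [[0.4, 0.0], [0.3, 0.7]] ztop 0.1094
B off mm [[-1.1, -0.2], [-0.1, 0.8]] ztop 0.1109
```

View pics/c6.png

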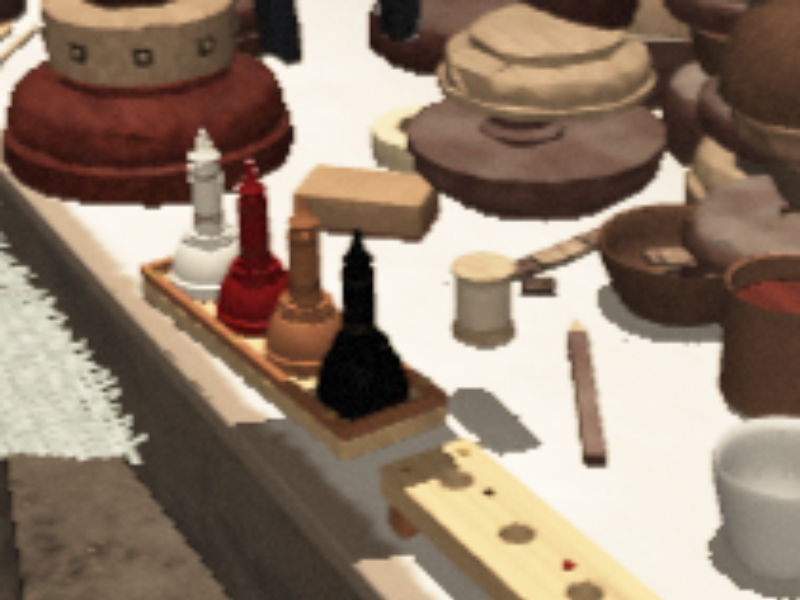

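All four stand seated and upright on matching caps: white (205,210), red (253,250), natural (303,290), black (360,330). The spool (483,300) and the cup (760,500) have not moved, and the gripper is clear.

```bash
python3 -c "
from bench import robot
print(robot.hand_in())"
```

```text
the job is handed in; nothing more can be done
None
```

I moved the four finials one at a time to the gluing rack, in the order white, red, natural, black, each onto the cap of its own finish. I handed the job in at about 31 s.

- **Position:** in the last depth check all four axes lay within about 1.2 mm of the mortise centres. The tops read 0.109–0.111 m, against about 0.112 m expected when fully home, and the earlier camera readings of tip height were equally 1–2 mm low.
- **Upright and untouched:** in the last picture all four stand upright, and the spool and glue cup are where they started. That check was by eye, not measured. The gripper was open and about 10 cm above the finial tops.
- **What disagreed:** the tool picked up a small tilt of about 0.03 rad during the moves, and positions drifted by up to about 8 mm per call. I corrected the drift before each grasp and each insertion. The first move call was refused for a bad value; it worked once every row field was filled in. No check failed.

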